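Stand the fallen counter signs back up

ROBOT

A 7-joint arm with a two-finger parallel gripper is mounted at the origin on the work surface. World frame = base frame: x ahead of the robot, y to its left, z up, the work surface at z = 0. Lengths are in m, angles in rad, forces in N, time in s.
With the tool pointing down it reaches from about 0.425 to 0.825 m from the base axis. Payload 3.6 kg.
Tool frame: the origin (TCP) lies where the fingers leave the gripper's body, on its centre line; the fingertips stand 73 mm ahead of it and the grasp point (between the pads) lies 54 mm ahead of it; z points along the fingers, y is the line along which they close (so a half turn about z gives the same grasp; the last joint's range is limited). The gripper opens to 85 mm and grips with 20 to 120 N. Pads are 22 mm wide; open, the fingers measure 114 mm over their backs; the gripper's body (76 mm by 85 mm) begins 54 mm behind the grasp point. The pads swing forward as they close: fully open they stand 13 mm farther back than shut.
Start: joints at [-1.331, 0.615, -0.013, 1.423, 0.008, 1.103, -0.04], TCP at [0.171, 0.627, 0.304] pointing down, gripper open.
Joint ranges: [-3.12, 3.12], [-0.3, 2.06], [-1.34, 1.32], [0.26, 2.42], [-1.36, 4.5], [0.01, 1.98], [-2.84, 2.84]. Speed limits (rad/s): [2.79, 2.79, 3.14, 3.14, 3.14, 3.14, 3.14].

INTERFACE

Orientations are given as a unit quaternion [x, y, z, w].
In Python, from station import arm, snapshot, camera_info, ticket gives the robot as it stands. Calls block until the motion is done:
- arm.movep(position, orientation): joint-space move of the TCP to a pose.
- arm.line_to(position, velocity=0.15, ori=None): straight line of the TCP; ori=None keeps the orientation; velocity is the mean speed in m/s.
- arm.move_j(angles): joint-space move.
- arm.move_gripper(opening, effort=None): opening from 0.0 (shut) to 1.0 (fully open); effort is the grip in N (None keeps the last); returns when the fingers have stopped.
- arm.pause(seconds).
- arm.ik(position, orientation): joint angles nearest the present ones, or None.
- snapshot(name): name is "scene" or "top" or "wrist"; returns the picture (384x512x3 uint8, blue, green, red); there is no depth.
- camera_info(name): a dict with "fx", "fy", "cx", "cy" (pixels), "R" (3x3) and "t" (3): a world point X has camera coordinates R X + t; the wrist camera has in their place "T_tool_cam" (4x4, takes a point from camera to tool coordinates, whose origin is the TCP and whose axes are the flange's). Camera axes: x right, y down, z forward; pixel columns grow to the right and rows downward; lengths in m; the calibration is good to about 2 mm. A picture is of the moment at which its call begins: read the wrist's pose just before it. camera_info takes no time and is no camera call.
A pose or a line that the arm cannot do raises arm.MotionError and nothing moves.
- ticket.finish_job(): hands the job in; it is judged then, once.
Readings, each from a call of its own:
- arm.read_time(): time.
- arm.read_joint_positions(): joint angles.
- arm.read_dq(): joint speeds.
- arm.read_effort(): joint torques, N m.
- arm.read_tool_pos(): TCP position.
- arm.read_eef_rot(): TCP orientation.
- arm.read_ft_force(): force on the tool from outside, world axes, zero at the start.
- arm.read_wrist_torque(): the same for the moment, N m.
- arm.read_opening(): opening from 0.0 (shut) to 1.0 (fully open).
- arm.read_finger_force(): force on a finger pad.
Only numpy, scipy, OpenCV 4.12 (cv2) and the standard library are available. Lean on these libraries where they do the work, as an engineer would, in place of code of your own. Each camera call takes 0.05 s, during which the arm holds its last target. There are 200 camera calls.

TASK

Two of the three picture sign holders on the shop counter have been knocked flat on their backs, with their foot plates sticking up. Gently push each fallen one over with the fingertips, so that it stands upright on its foot again about where it was lying, without pinching or lifting it. Leave the sign that still stands, the spray cans and the cup as they are.

Things in the scene. Friction and masses are not known exactly. Their poses are not given: they have to be found in the camera images.
- sign_tall: Fallen loose L-shaped sign holder: picture panel 100 mm wide, 180 tall, 6 thick, square to an equally wide dark foot, 90 long (outside), 8 thick. About 400 g +-30%, 3/4 of it in the foot. Origin: mid outer heel edge (panel back meets foot sole). x: heel to panel top; y: width; z: heel to foot's free edge. Lies x along world +x +-35 deg, z up; standing, x is up. Left or right half.
- sign_tall_toe (a point): Middle of the tall sign holder's foot free edge (mid-thickness, 90 mm from the heel); 90 mm up as it lies. Push the foot high on its inner side (where the panel is), away from the panel: 1 to 4 N rolls it about the heel edge, and past about 40 degrees it drops onto its foot by itself, the foot then flat on the counter in front of the picture.
- sign_short: Fallen loose L-shaped sign holder: picture panel 80 mm wide, 130 tall, 6 thick, square to an equally wide dark foot, 75 long (outside), 8 thick. About 250 g +-30%, 3/4 of it in the foot. Origin: mid outer heel edge (panel back meets foot sole). x: heel to panel top; y: width; z: heel to foot's free edge. Lies x level any way round, z up; standing, x is up. The other half.
- sign_short_toe (a point): Middle of the short sign holder's foot free edge (mid-thickness, 75 mm from the heel); 75 mm up as it lies. Push the foot high on its inner side (where the panel is), away from the panel: 1 to 4 N rolls it about the heel edge, and past about 40 degrees it drops onto its foot by itself, the foot then flat on the counter in front of the picture.
- sign_standing: A third loose sign holder of the same make (panel 70 mm wide and 130 mm tall, foot 75 mm) that stands upright between the two fallen ones: leave it alone. Origin at the rear heel edge on the counter; own x points up, own z along the foot towards the robot (as it stands).
- can_centre: Loose upright spray can, 52 mm diameter, 160 mm tall, behind the standing sign: leave it alone. Origin at the centre of its underside, z up.
- can_left: Loose upright spray can, 52 mm diameter, 160 mm tall, at the left (+y) side: leave it alone. Origin at the centre of its underside, z up.
- party_cup: Loose plastic cup standing upright, 76 mm across the rim, 90 mm tall, at the right (-y) side: leave it alone. Origin at the centre of its underside, z up.
Things that resemble listed ones, but are neither listed nor needed, are in the scene too. Leave any turquoise look-alike of the sign_short alone.

How it is judged:
At the end, for the whole second after the job is handed in: Both fallen sign holders stand on their feet (own x within 0.1 rad of vertical, heel edge less than 12 mm above the counter), at rest, with the heel edge less than 80 mm from where it lay; the standing sign, both cans and the cup are upright and within 30 mm of their starts (angle between each of sign_tall, sign_short, sign_standing's own x axis and vertical below 0.1 rad and height (world z) of each of sign_tall, sign_short below 0.012 m and distance of each of sign_tall, sign_short from where it was at the start of the episode below 0.08 m and linear speed of each of sign_tall, sign_short below 0.02 m/s and angular speed of each of sign_tall, sign_short below 0.1 rad/s and distance of each of sign_standing, can_centre, can_left, party_cup from where it was at the start of the episode below 0.03 m and angle between each of can_centre, can_left, party_cup's own z axis and vertical below 0.1 rad); the robot touches nothing.
It fails at once if a fallen sign holder is lifted off the counter (heel edge more than 30 mm up) (height (world z) of any of sign_tall, sign_short above 0.03 m).
It fails at once if a fallen sign holder is pinched or pushed hard (fingers press on it with more than 25 N) (contact force between the fingers and sign_tall above 25 N or contact force between the fingers and sign_short above 25 N).
It fails at once if the standing sign, a can or the cup is shifted by more than 50 mm or knocked over (distance of any of sign_standing, can_centre, can_left, party_cup from where it was at the start of the episode above 0.05 m or angle between sign_standing's own x axis and vertical above 0.5 rad or angle between any of can_centre, can_left, party_cup's own z axis and vertical above 0.5 rad).
It also fails if it takes over 54 s, if anything falls off the work surface, if the arm or the gripper's body presses on something with over 40 N, if the wrist force passes 120 N, or if a joint passes its speed limit or range.

## Working session

There is one attempt and no reset: what is moved stays moved. The work goes in short steps, each a Python script; the robot and the scene stay as the last script left them, time stands still between calls to the robot, and variables do not carry over. Pictures are saved under pics/ and viewed, at most 10 in all, crops included, and the job is handed in when it is done.

```bash
ls; mkdir -p pics
python3 - <<'E'
from station import arm, snapshot, camera_info
import cv2
for n in ("scene","top"):
    im=snapshot(n); cv2.imwrite(f"pics/{n}0.png",im); c=camera_info(n); print(n,c)
print(arm.read_eef_rot(),arm.read_time())
E
```

```text
pics
scene {'fx': 432.6950300335312, 'fy': 432.6950300335312, 'cx': 256.8773452292065, 'cy': 187.35175633947145, 'R': array([[-0.79137903,  0.61132341, -0.00170609],
       [ 0.47103331,  0.60798501, -0.63912585],
       [-0.38967532, -0.50659442, -0.76910028]]), 't': array([ 0.44411115, -0.19424249,  1.8804833 ])}
top {'fx': 409.6622109818609, 'fy': 409.6622109818609, 'cx': 256.30885060442813, 'cy': 194.02305143553326, 'R': array([[ 0.01638266, -0.99984861, -0.00586303],
       [-0.98392281, -0.01507819, -0.17795657],
       [ 0.17784123,  0.00868417, -0.98402087]]), 't': array([0.00745527, 0.57515764, 1.26112509])}
[ 1.32455352e-01  9.91188274e-01 -1.16983963e-03 -1.31403603e-04] 0.1
```

View pics/top0.png

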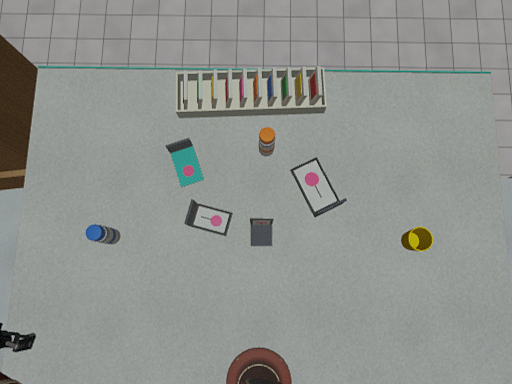

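View pics/scene0.png

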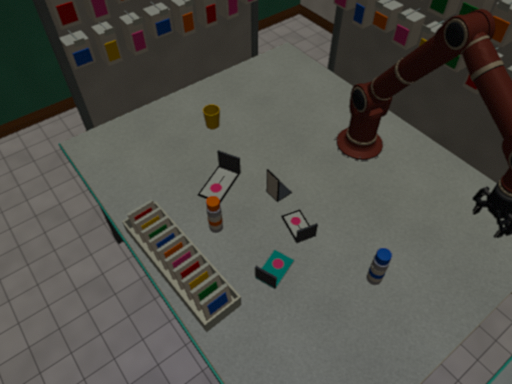

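Top view: the tall sign's panel is at (318,187) with its foot at (330,208). There are two candidates for sign_short: the white panel at (209,217) with its foot at (192,210), and the turquoise one at (186,163). The white one fits because the turquoise one is the excluded look-alike. The standing sign is at (261,232), the cans at (267,140) and (102,234), and the cup at (418,239). I'll confirm this in one enlarged crop and get the contours.

```bash
cat > geo.py <<'E'
import numpy as np
from station import camera_info
def ray(n,px,z):
    c=camera_info(n); R,t=c["R"],c["t"]
    o=-R.T@t; d=R.T@np.array([(px[0]-c["cx"])/c["fx"],(px[1]-c["cy"])/c["fy"],1.])
    return o+d*(z-o[2])/d[2]
E
python3 - <<'E'
import cv2, numpy as np
from geo import ray
im=cv2.imread("pics/top0.png")
cv2.imwrite("pics/crop.png",cv2.resize(im[125:255,160:360],None,fx=4,fy=4,interpolation=cv2.INTER_CUBIC))
hsv=cv2.cvtColor(im,cv2.COLOR_BGR2HSV)
dark=(hsv[...,2]<75).astype(np.uint8)
for name,(x0,y0,x1,y1) in dict(tall=(285,150,350,222),short=(180,195,240,240)).items():
    m=np.zeros_like(dark); m[y0:y1,x0:x1]=dark[y0:y1,x0:x1]
    cs,_=cv2.findContours(m,cv2.RETR_EXTERNAL,cv2.CHAIN_APPROX_NONE); c=max(cs,key=cv2.contourArea)
    h=cv2.convexHull(c); ap=cv2.approxPolyDP(h,2,True)[:,0]
    print(name,cv2.contourArea(h)); 
    for p in ap: print(p, ray("top",p,.006)[:2].round(3), ray("top",p,.09 if name=="tall" else .075)[:2].round(3))
for n,p in dict(stand=(261,244),standtop=(261,220)).items(): print(n,ray("top",p,0)[:2],ray("top",p,.13)[:2])
for n,p,z in (("canc",(267,133),.16),("canl",(94,232),.16),("cup",(421,238),.09)): print(n,ray("top",p,z)[:2])
E
```

```text
tall 1683.0
[316 158] [ 0.71  -0.182] [ 0.686 -0.17 ]
[345 200] [ 0.568 -0.276] [ 0.553 -0.259]
[314 216] [ 0.513 -0.174] [ 0.502 -0.162]
[291 169] [ 0.67  -0.098] [ 0.65  -0.091]
short 982.0
[193 201] [0.557 0.226] [0.545 0.215]
[231 213] [0.518 0.099] [0.509 0.094]
[225 235] [0.446 0.117] [0.441 0.111]
[185 223] [0.483 0.249] [0.476 0.237]
stand [ 0.41896776 -0.00097568] [ 4.11471913e-01 -3.80503243e-04]
standtop [4.97574933e-01 1.52088959e-04] [0.48247215 0.00063813]
canc [ 0.74289932 -0.01356239]
canl [0.43651261 0.48344265]
cup [ 0.43974058 -0.48707118]
```

View pics/crop.png

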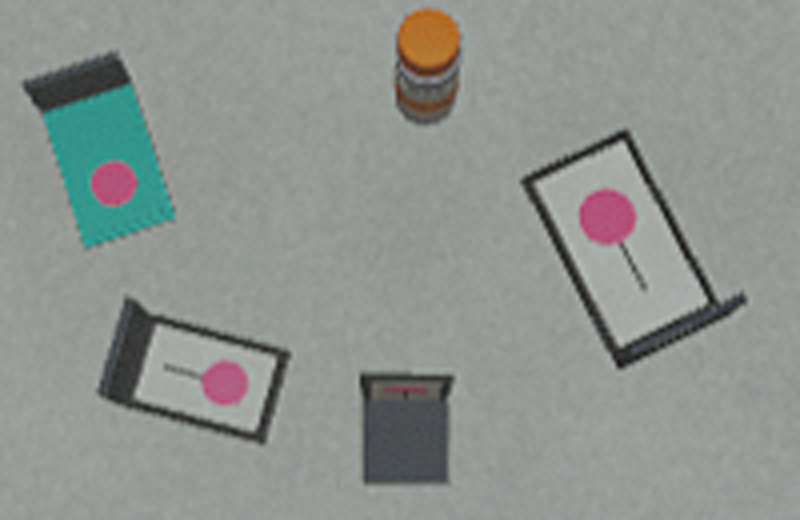

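The crop confirms three things: the short sign is the white one with its foot at the left, the tall sign is at the right with its foot at lower right, and the turquoise one stays alone. I'll push the short sign first with a shut gripper, moving along an arc about the heel.

```bash
cat > push.py <<'E'
import numpy as np, cv2
from scipy.spatial.transform import Rotation
from station import arm, snapshot
def push(heel, ang, r):
    """heel xy, ang = yaw of sign x (heel to panel top), r = push radius on the foot"""
    d=-np.array([np.cos(ang),np.sin(ang)]); heel=np.array(heel)
    P=lambda s,z:[*(heel-d*(s+.011)),z+.073]      # s: leading tip face, + on panel side
    arc=[P(-r*np.sin(t)+.008*np.cos(t), r*np.cos(t)+.008*np.sin(t)) for t in np.radians([0,12,24,36,48,58])]
    tgt=None
    for sg in (1,-1):
        x=np.r_[sg*d,0]; z=np.array([0,0,-1.]); q=Rotation.from_matrix(np.c_[x,np.cross(z,x),z]).as_quat()
        js=[arm.ik(p,q) for p in [P(.035,.23),P(.035,r),*arc,P(-.11,.07)]]
        if all(j is not None for j in js):
            c=abs(js[0][6]); tgt=min(tgt,(c,sg,q),key=lambda k:k[0]) if tgt else (c,sg,q)
    assert tgt,"unreachable"
    q=tgt[2]; arm.move_gripper(0.0)
    arm.movep(P(.035,.23),q); arm.line_to(P(.035,r),.15)
    for p in arc:
        arm.line_to(p,.05); print(np.round(arm.read_ft_force(),1),np.round(arm.read_tool_pos(),3))
    arm.line_to(P(-.09,.055),.1); arm.pause(.5)
    cv2.imwrite("pics/mid%d.png"%(arm.read_time()*10),snapshot("scene"))
    arm.line_to(P(-.10,.23),.15); print("t",arm.read_time())
E
python3 - <<'E'
import numpy as np,cv2
from push import push
from station import snapshot
push((.512,.232),np.radians(-90-15.5),.064)
a=snapshot("scene");b=snapshot("top")
cv2.imwrite("pics/s1.png",np.vstack([cv2.resize(a[120:330,150:420],(540,420))[:300],cv2.resize(b[120:260,160:360],(540,378))[:300]]))
E
```

```text
[-1.3 -0.7 -0.7] [0.507 0.213 0.137]
[ 0.2 -1.2 -0.6] [0.511 0.227 0.137]
[-0.3 -1.   1. ] [0.514 0.24  0.135]
[-1.   0.2 -0.8] [0.517 0.252 0.129]
[ 0.  -0.5  0. ] [0.52  0.262 0.121]
[ 0.6  0.4 -0.5] [0.522 0.27  0.113]
t 9.2833
```

View pics/s1.png

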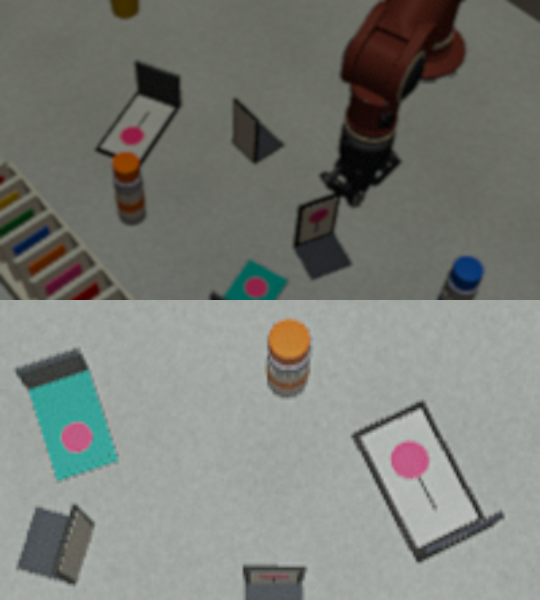

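The short sign now stands: in the crop, its foot is flat on the counter at the left of its picture. Next is the tall sign.

Run:
```python
import numpy as np,cv2
from push import push
from station import snapshot
push((.527,-.215),np.radians(25.5),.077)
a=snapshot("scene");b=snapshot("top"); cv2.imwrite("pics/top2.png",b)
cv2.imwrite("pics/s2.png",np.vstack([cv2.resize(a[90:300],(768,315))[:290],cv2.resize(b[110:270,70:450],(768,323))[:300]]))
```

```text
[1.8 1.3 1. ] [ 0.545 -0.207  0.15 ]
[1.5 0.3 0.8] [ 0.529 -0.214  0.15 ]
[ 0.6 -0.3  0.6] [ 0.515 -0.221  0.146]
[-0.1  0.4 -0.2] [ 0.501 -0.227  0.14 ]
[0.4 0.3 0.3] [ 0.49  -0.233  0.13 ]
[ 0.5 -0.2  0.7] [ 0.481 -0.237  0.12 ]
t 17.9583
```

View pics/s2.png

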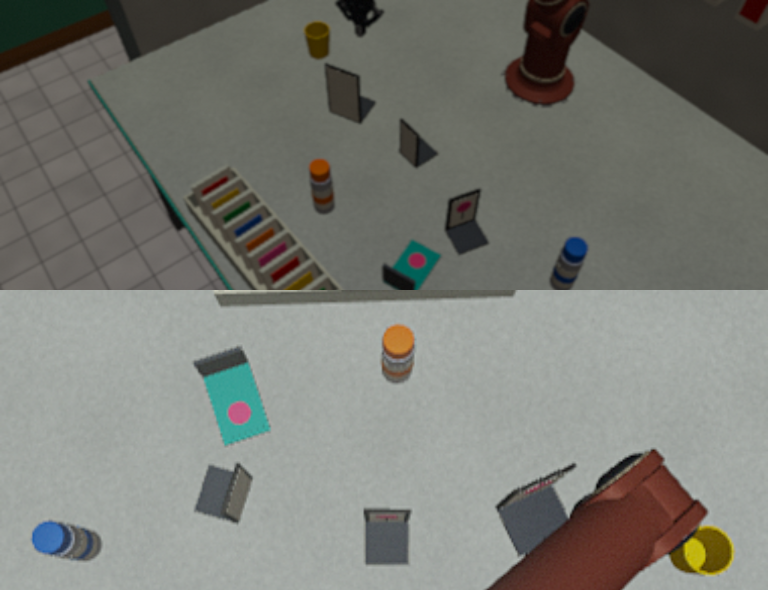

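Both signs stand: the tall one is at about (325,220) in the top view and the short one at about (180,210). Both heels are within about 1 cm of where they lay. The cans, cup and standing sign haven't moved, and the gripper is clear, so I'm handing in.

```bash
python3 -c "
from station import ticket
print(ticket.finish_job())"
```

```text
the job is handed in; nothing more can be done
None
```

Both fallen signs are back upright on their feet, about where they lay, with everything else left alone; the job was handed in after about 18 s of robot time, and no verdict was returned.

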